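Raise the mould press's foot and hold its recessed reset with a poker

TASK

The cigar-mould press has tripped. Push the orange lift lever on its head fully down, so that the pressing foot comes up off the red mould; then take the wooden-handled brass poker out of its stand, reach its tip down through the hole in the red-framed pod and hold the recessed red reset button fully down with it, finishing with the poker still gripped and the button still held down. Never press the reset before the lever is down, leave the blue-framed counter pod's button alone, and do not knock the other things on the bench about.

Things in the scene. Friction and masses are not known exactly. Their poses are not given: they have to be found in the camera images.
- lift_lever (a joint): Small rocker lever on top of the head of the green press (press 240 x 170 mm, 285 mm high). 0 rad = its orange paddle is up and the foot rests on the mould; 0.5 rad = paddle fully down at its stop, foot raised 25 mm. It has stiff friction, stays where it is left, and takes about 3 N at the paddle. Starts between 0 and 0.08.
- lever_paddle (a point): Centre of the top face of the orange paddle (36 mm along the arm, 34 mm wide, 12 mm thick) at the lever's outer end, 140 mm from the pivot, on the robot's side of the press; it moves with the lever. At joint 0 it lies about 41 mm above the pivot, at 0.5 about 29 mm below: a path nearly straight down. The space below is free; its edge is about 90 mm from the head. z: out of the paddle's top.
- lever_pivot (a point): Pivot axis of the lever, fixed on the press, 278 mm above the table; its y axis is the hinge axis, its x axis points from the paddle towards the press column (level). The head's top is at 260 mm and the two pivot brackets reach 287 mm.
- poker_grip (a point): Centre of the poker's upright pale wooden handle, 20 x 20 mm square and 60 mm tall; x and y axes are square to its flat sides, z runs up along the poker. In the stand it is 115 mm above the table. The poker (50 to 85 g, 135 mm overall) is this handle with a straight 8 mm diameter brass rod, 75 mm long, below it.
- poker_tip (a point): Lower end of the brass rod, 105 mm below the handle's centre.
- poker: The whole poker, origin at its tip, z up along it. It starts upright in the stand, its tip on the hole's floor.
- stand: Fixed dark wooden block, 55 x 55 x 55 mm, origin at the centre of its underside, with one upright hole in the middle of its top: 11 mm diameter, 45 mm deep. The poker is drawn straight up by 45 mm or more to clear it.
- reset_hole (a point): Centre of the mouth of the hole in the top of the reset pod (fixed grey box 90 x 90 x 70 mm with a RED square frame about the hole and a red button in it). The hole is 17 mm in diameter with a 2 mm chamfer and goes straight down; the top is 70 mm above the table. Of the two equal pods either may stand on either side.
- reset_button (a joint): Red reset button at the bottom of that hole, 15 mm in diameter. 0 = out, its top 22 mm below the mouth; 0.006 m = fully down, its top 28 mm below the mouth. Spring: starts to move at 1.5 N, 5 N holds it fully down; it springs back when let go.
- reset_pod: The reset pod: fixed grey box 90 x 90 x 70 mm with the red frame, hole and red button; origin at the centre of its underside, z up.
- reset_button_top (a point): Centre of the top face of the red button; it moves with the button.
- counter_hole (a point): Centre of the mouth of the hole in the other pod, the same but with a BLUE frame and blue button (the piece counter). Not to be used.
- counter_button (a joint): The blue counter button in that pod, 0 = out to 0.006 m = down. Must not be pressed.
- cap_cutter: Brass cap cutter, 52 mm diameter foot, 50 mm tall, on the cutting board; origin under its centre. Bystander.
- knife: Flat steel blade with rounded ends, about 90 x 200 x 4 mm, lying on the cutting board (pale wood, 260 x 220 x 35 mm, fixed, to the robot's right); origin under its centre. Bystander.
- gum_jar: Gum jar with a white cap, 52 mm diameter, 70 mm tall; origin under its centre. Bystander between the stand and the press.
- mould: Red cigar mould half, 160 x 156 x 37 mm, at the far side of the bench; origin under its centre. Bystander.
- cigar_tray: Wooden tray of five cigars, 150 x 140 x 30 mm, at the far side; origin under its centre. Bystander.
- weight: Dark steel weight, 60 mm diameter, 50 mm tall, to the left of the press; origin under its centre. Bystander.

How it is judged:
By the outcome, as a careful person would: the job done as asked, in the order asked, and still so for the second after the job is handed in, while the arm keeps its last pose, push and grip.
It also fails if it takes over 64 s, if anything falls off the work surface, if the arm or the gripper's body presses on something with over 40 N, if the wrist force passes 120 N, or if a joint passes its speed limit or range.

ROBOT

A 6-joint arm with a two-finger parallel gripper is mounted at the origin on the work surface. World frame = base frame: x ahead of the robot, y to its left, z up, the work surface at z = 0. Lengths are in mm, angles in rad, forces in N, time in s.
With the tool pointing down it reaches from about 350 to 975 mm from the base axis. Payload 7.1 kg.
Tool frame: the origin (TCP) lies at the centre of the arm's flange, where the gripper is bolted on; the fingertips stand 182 mm ahead of it and the grasp point (between the pads) lies 163 mm ahead of it; z points along the fingers, y is the line along which they close (so a half turn about z gives the same grasp; the last joint's range is limited). The gripper opens to 88 mm and grips with 3 to 60 N. Pads are 20 mm wide; open, the fingers measure 115 mm over their backs; the gripper's body (75 mm by 178 mm) begins 61 mm behind the grasp point.
Start: joints at [-1.361, 0.423, 1.63, -0, 1.089, -0.019], TCP at [141.775, -608.692, 404.675] pointing down, gripper open.
Joint ranges: [-3, 3], [-0.9, 2.11], [0.09, 2.58], [-1.31, 4.45], [0.11, 2.69], [-2.54, 2.54]. Speed limits (rad/s): [2.39, 2.39, 3.01, 3.14, 3.14, 3.14].

INTERFACE

Orientations are given as a rotation vector (axis times angle).
In Python, from workcell import readout, get_image, ctrl gives the robot as it stands.
- The arm moves only by the tool step_arm, never from a script. Its argument "targets" is a list that holds one entry, the list of rows, each a list of 7 numbers: the shift along the world's x, y, z as a fraction of full scale, then the turn, a rotation vector about the world's x, y, z as a fraction of full scale, then the opening, from 0 (shut) to 1 (fully open). In form: [[[dx, dy, dz, wx, wy, wz, claw], ...]]. A call has exactly 5 rows; each row shifts and turns the commanded pose from where the row before left it; what a row does not reach is not made up. Full scale, the value 1, is 0.05 m for a shift and 4 degrees for a turn. A row lasts 1/8 s, in which the tool goes at most 62.5 mm and 10.7 degrees, less where a joint would pass 70% of its speed; a pose out of reach is approached as far as the arm can. A call with a number of a shift or a turn outside -1 to 1 is refused whole. A call with a gripper value outside its range is refused whole. The fingers move at their own pace and stop on an object; the grip force is fixed at half the most. Time passes only in rows, so rows that do not move let the fingers close, or fill a call up. It gives the time, the measured TCP pose, the force, the opening and the grip force at its end, in the units of the state.
- readout.get_obs(): the state, without advancing time (a new reading comes with each control period).
- get_image(name): name is "scene" or "top" or "wrist"; returns a dict with "pixels" (480x640x3 uint8, red, green, blue), "intrinsics" (3x3 intrinsics, pixels), "extrinsics" (4x4, takes a point from world to camera coordinates). Camera axes: x right, y down, z forward; pixel columns grow to the right and rows downward; lengths in mm; the calibration is good to about 2 mm. A picture is of the moment at which its call begins. There is no depth.
- ctrl.close_job(): hands the job in; it is judged then, once.
The state is a dict: "t": time; "qpos": joint angles; "qvel": joint speeds; "joint_torque": joint torques, N m; "ee_pos": TCP position; "orientation": TCP orientation; "ft_force": force on the tool from outside, world axes, zero at the start; "moment": the same for the moment, N m; "width": finger opening in mm; "grasp_force": force on a finger pad.
Only numpy, scipy, OpenCV 4.12 (cv2) and the standard library are available. Lean on these libraries where they do the work, as an engineer would, in place of code of your own. Each camera call takes 0.05 s, during which the arm holds its last target. There are 200 camera calls.

## Working session

There is one attempt and no reset: what is moved stays moved. The work goes in short steps, Python scripts to look and compute and a tool call to move; the robot and the scene stay as the last step left them, time stands still between calls to the robot, and variables do not carry over. Pictures are saved under pics/ and viewed, at most 13 in all, crops included, and the job is handed in when it is done.

Besides the shell and the picture viewer there is one more tool, called after "Emit:" by a JSON object that holds its "method" and its "body", one argument or row to a line. step_arm: Moves the arm, as the interface text tells. Shift numbers are shares of 0.05 m and turn numbers shares of 4 degrees, none past 1 either way. Its arguments: {"type":"object","properties":{"targets":{"type":"array"}},"required":["targets"]}

```bash
mkdir -p pics
cat > h.py <<'E'
import numpy as np, cv2
from workcell import readout, get_image, ctrl
def grab(n,f):
    d=get_image(n); cv2.imwrite('pics/'+f,cv2.cvtColor(d['pixels'],cv2.COLOR_RGB2BGR)); np.savez('pics/'+f+'.npz',**{k:np.array(d[k]) for k in('pixels','intrinsics','extrinsics')}); return d
def load(f): return np.load('pics/'+f+'.npz')
def ray(d,u,v):
    E=d['extrinsics'];R=E[:3,:3];t=E[:3,3]
    return -R.T@t, R.T@np.linalg.inv(d['intrinsics'])@np.array([u,v,1.])
def onz(d,u,v,z):
    c,r=ray(d,u,v); return c+r*(z-c[2])/r[2]
def proj(d,p):
    q=d['extrinsics']@np.append(p,1); q=d['intrinsics']@q[:3]; return q[:2]/q[2]
E
python3 - <<'E'
from h import *
for n in('scene','top'):
    d=grab(n,n+'0.png'); print(n,ray(d,320,240))
o=readout.get_obs(); print(o)
E
```

```text
scene (array([1579.34893955, -751.51090428, 1140.12379328]), array([-0.63987398,  0.49826376, -0.58541001]))
top (array([ 492.30236506,  -10.16214404, 1598.40616607]), array([ 0.09178554,  0.0088169 , -0.99574602]))
{'t': 0.1, 'qpos': array([-1.36100331e+00,  4.23772376e-01,  1.63058551e+00, -1.60804291e-05,
        1.08859269e+00, -1.90123003e-02]), 'qvel': array([ 0.0004736 , -0.00104479, -0.00212869,  0.00240411,  0.0008035 ,
        0.00029494]), 'joint_torque': array([ 1.50857570e-03, -5.45611596e+01, -2.74325448e+01,  6.46621920e-02,
        1.87894364e-02, -1.98681153e-05]), 'ee_pos': array([ 141.72442757, -608.47183991,  403.98531991]), 'orientation': array([-3.11971363e+00, -3.58480582e-01,  2.25332768e-04]), 'ft_force': array([-0.00529   ,  0.92977594, -0.81959793]), 'moment': array([ 0.02833676, -0.03428753,  0.00042366]), 'grasp_force': 0.0, 'width': 87.79225272340935}
```

View pics/top0.png

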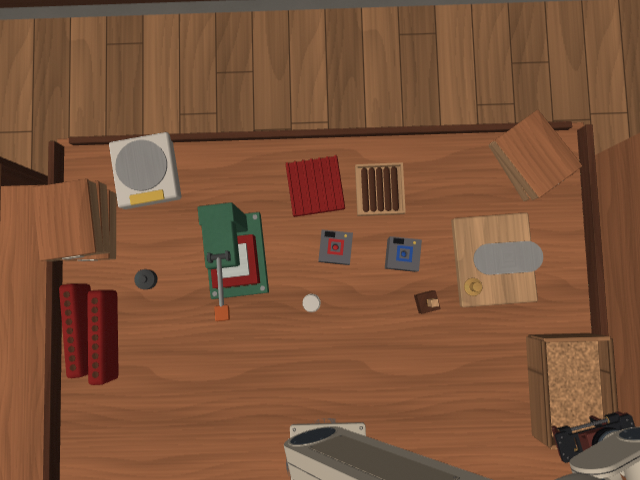

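View pics/scene0.png

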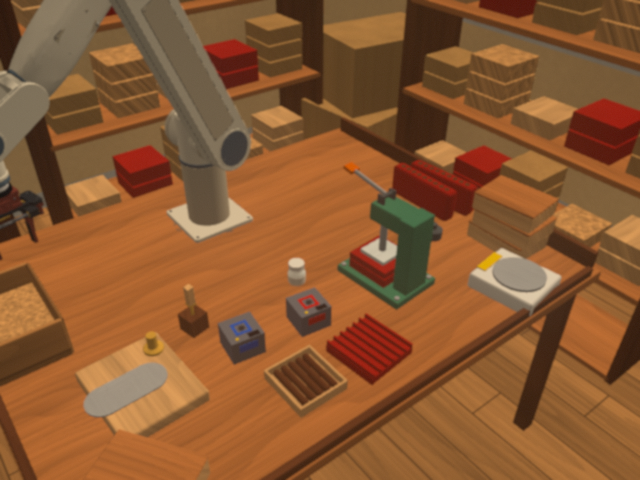

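The top view shows the paddle at (221,313), stand and poker at (428,302), red frame at (336,246), blue frame at (404,254) and jar at (311,303). The scene view shows the paddle at (351,168), handle at (189,298) and red frame at (308,303).

Run:
```python
from h import *
from scipy.spatial.transform import Rotation as Ro
T=load('top0.png');S=load('scene0.png')
def mask(d,lo,hi,box):
    h=cv2.cvtColor(d['pixels'],cv2.COLOR_RGB2HSV); m=cv2.inRange(h,lo,hi); k=np.zeros_like(m); x0,y0,x1,y1=box; k[y0:y1,x0:x1]=m[y0:y1,x0:x1]; return k
def cen(m):
    v,u=np.nonzero(m); return np.array([u.mean(),v.mean()]),len(u)
def tri(a,b):
    c1,r1=ray(T,*a);c2,r2=ray(S,*b); s=np.linalg.lstsq(np.c_[r1,-r2],c2-c1,rcond=None)[0]
    p,q=c1+s[0]*r1,c2+s[1]*r2; return (p+q)/2,np.linalg.norm(p-q)
ot=mask(T,(5,190,130),(14,255,255),(205,300,240,328)); os_=mask(S,(5,190,130),(14,255,255),(335,155,365,180))
a,b=cen(ot),cen(os_); print('paddle',a,b,tri(a[0],b[0]))
for n,lo,hi,box in(('red',(0,170,120),(6,255,255),(322,234,350,262)),('blue',(105,150,100),(125,255,255),(390,240,420,268))):
    m=mask(T,lo,hi,box); c,k=cen(m); r=cv2.minAreaRect(cv2.findNonZero(m)); print(n,c,k,r,onz(T,*r[0],70))
w=mask(T,(12,60,150),(25,170,255),(415,290,441,314)); ws=mask(S,(12,60,150),(25,170,255),(180,280,200,316))
for m,d in((w,T),(ws,S)): print('handle',cen(m),cv2.minAreaRect(cv2.findNonZero(m)))
p=cen(w)[0]; print(onz(T,*p,145)); print(tri(p,cen(ws)[0]))
r=cv2.minAreaRect(cv2.findNonZero(ot));print('prect',r)
for nm,(u,v,z) in dict(headpivot=(218,257,287),jar=(311,303,70)).items(): print(nm,onz(T,u,v,z))
print(Ro.from_rotvec(readout.get_obs()['orientation']).as_matrix().round(3))
big=cv2.resize(cv2.cvtColor(T['pixels'],cv2.COLOR_RGB2BGR)[285:320,410:445],None,fx=10,fy=10,interpolation=cv2.INTER_NEAREST)
b2=cv2.resize(cv2.cvtColor(S['pixels'],cv2.COLOR_RGB2BGR)[275:340,170:215],None,fx=5.4,fy=5.4,interpolation=cv2.INTER_NEAREST)[:350]
cv2.imwrite('pics/crop.png',np.hstack([big,b2]))
```

```text
paddle (array([221.5, 315.5]), 2) (array([350.25      , 166.77083333]), 144) (array([438.55742923, 241.97594027, 305.96493763]), np.float64(2.552780340805144))
red [335.3559322  246.38135593] 118 ((335.2574462890625, 246.42575073242188), (14.726551055908203, 14.328536033630371), 5.710593223571777) [613.58676587 -39.44625856  70.        ]
blue [404.07758621 253.1637931 ] 116 ((404.17327880859375, 253.267333984375), (15.124565124511719, 14.42803955078125), 5.710593223571777) [ 588.44395637 -233.99825307   70.        ]
handle (array([434.41666667, 302.4375    ]), 48) ((434.36541748046875, 302.3269348144531), (6.6679487228393555, 6.864064693450928), 78.69007110595703)
handle (array([188.34482759, 287.60344828]), 58) ((190.42434692382812, 289.35406494140625), (14.777814865112305, 8.160881996154785), 36.02737045288086)
[ 449.86922359 -298.09159942  145.        ]
(array([ 450.37686006, -297.40471756,  143.67264217]), np.float64(2.1546959969909767))
prect ((221.5, 315.5), (11.401754379272461, 0.0), 127.87498474121094)
headpivot [578.85086968 251.4486893  287.        ]
jar [455.79465202  33.75818489  70.        ]
[[ 0.974  0.227 -0.   ]
 [ 0.227 -0.974  0.001]
 [ 0.    -0.001 -1.   ]]
```

View pics/crop.png

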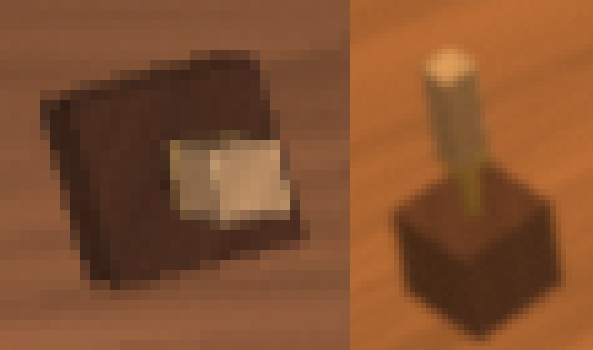

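The crop shows the handle upright in the stand with its faces close to world-aligned. I'm setting out to the lever, going round the base.

Emit:
{"method": "step_arm", "body": {
  "targets": [
    [[0.62,0.6,0.26,0,0,0,0],[0.62,0.6,0.26,0,0,0,0],[0.62,0.6,0.26,0,0,0,0],[0.62,0.6,0.26,0,0,0,0],[0.62,0.6,0.26,0,0,0,0]]
  ]
}}

```text
t: 0.72
ee_pos: [297.6, -457.5, 469.8]
orientation: [-3.121, -0.358, 0.0]
ft_force: [0.0, -1.0, 0.2]
width: 41.5
grasp_force: 0.0
```

Emit:
{"method": "step_arm", "body": {
  "targets": [
    [[0.62,0.6,0.26,0,0,0,0],[0.62,0.6,0.26,0,0,0,0],[0.62,0.6,0.26,0,0,0,0],[0.62,0.6,0.26,0,0,0,0],[0.62,0.6,0.26,0,0,0,0]]
  ]
}}

```text
t: 1.35
ee_pos: [452.6, -307.5, 534.8]
orientation: [-3.121, -0.359, 0.001]
ft_force: [0.3, -1.2, 0.4]
width: -0.0
grasp_force: 0.0
```

Emit:
{"method": "step_arm", "body": {
  "targets": [
    [[0,0.9,0,0,0,0,0],[0,0.9,0,0,0,0,0],[0,0.9,0,0,0,0,0],[0,0.9,0,0,0,0,0],[0,0.9,0,0,0,0,0]]
  ]
}}

```text
t: 1.98
ee_pos: [451.4, -82.3, 534.5]
orientation: [-3.121, -0.358, 0.0]
ft_force: [-0.2, -0.1, 0.1]
width: 0.3
grasp_force: 0.0
```

Emit:
{"method": "step_arm", "body": {
  "targets": [
    [[0,0.9,0.4,0,0,0,0],[0,0.9,0.4,0,0,0,0],[0,0.9,0.4,0,0,0,0],[0,0.4,0,0,0,0,0],[0,0,0,0,0,0,0]]
  ]
}}

```text
t: 2.6
ee_pos: [451.5, 72.3, 594.5]
orientation: [3.121, 0.363, -0.001]
ft_force: [-0.2, -0.6, -0.3]
width: 0.6
grasp_force: 0.0
```

Run:
```python
from h import *
d=grab('wrist','w1.png'); grab('scene','s1.png'); o=readout.get_obs(); print(o['ee_pos'],o['qpos'],o['width'],o['ft_force'])
T=load('top0.png')
for z in(308,319): print(onz(T,221.5,313,z))
```

```text
[451.65335336  71.03163514 594.20747187] [ 1.30069956e-01 -1.64161453e-02  1.74680341e+00 -3.91978680e-04
  1.41220415e+00  1.47167968e+00] -0.0704495178490064 [ 0.36225204 -0.47500402  0.14290555]
[443.78869354 240.46578661 308.        ]
[444.2022458 238.3293219 319.       ]
```

View pics/w1.png

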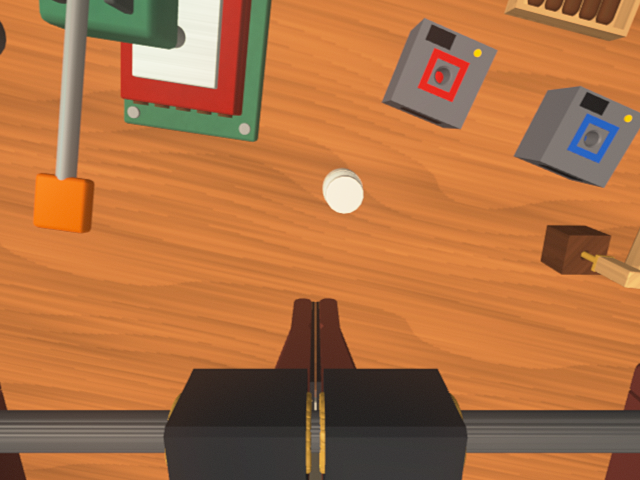

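The wrist view shows the paddle at (63,203), red hole at (441,75), blue hole at (591,138), jar at (343,192) and the poker at (590,255) to (630,270). I'm measuring from here.

Run:
```python
from h import *
W=load('w1.png');S=load('s1.png')
h=cv2.cvtColor(W['pixels'],cv2.COLOR_RGB2HSV)
m=cv2.inRange(h[:260,:120],(8,215,200),(15,255,255)); n,l,s,c=cv2.connectedComponentsWithStats(m); k=s[1:,4].argmax()+1; print(s[k],c[k])
r=cv2.minAreaRect(cv2.findNonZero((l==k).astype(np.uint8))); print(r)
for z in(308,315,319): print(z,onz(W,63,201,z))
a,b=(63,201),(350.2,166.5)
c1,r1=ray(W,*a);c2,r2=ray(S,*b); q=np.linalg.lstsq(np.c_[r1,-r2],c2-c1,rcond=None)[0]; print('tri',c1+q[0]*r1,c2+q[1]*r2)
m=cv2.inRange(h,(0,190,150),(4,255,255)); m[:, :410]=0;m[:,480:]=0;m[:40]=0;m[115:]=0
r=cv2.minAreaRect(cv2.findNonZero(m)); print('red',r,onz(W,*r[0],70))
```

```text
[  34  174   51   59 2543] [ 58.73063311 203.12072355]
((58.55348205566406, 202.87599182128906), (49.36185836791992, 54.884464263916016), 4.899092674255371)
308 [445.78902123 239.5467137  308.        ]
315 [448.08228115 235.6445765  315.        ]
319 [449.39271538 233.41478381 319.        ]
tri [447.39840909 236.80823116 312.912533  ] [446.96152208 236.09330211 312.65712503]
red ((443.22412109375, 74.81036376953125), (37.553646087646484, 42.280677795410156), 23.198591232299805) [613.25826238 -39.49853961  70.        ]
```

Emit:
{"method": "step_arm", "body": {
  "targets": [
    [[-0.03,0.83,0,0,0,0,0],[-0.03,0.83,0,0,0,0,0],[-0.03,0.83,-0.2,0,0,0,0],[-0.03,0.83,-0.4,0,0,0,0],[0,0,-0.6,0,0,0,0]]
  ]
}}

```text
t: 3.32
ee_pos: [446.2, 238.4, 534.1]
orientation: [-3.12, -0.361, -0.002]
ft_force: [0.4, -0.6, -0.7]
width: 0.4
grasp_force: 0.0
```

Run:
```python
from h import *
d=grab('wrist','w2.png'); o=readout.get_obs(); print(o['ee_pos'],o['ft_force'],o['qpos'])
```

```text
[445.22740253 237.03679114 529.58366861] [-0.99635182 -0.53120988 -3.31041032] [ 4.65675061e-01  1.12917958e-01  1.75187512e+00 -1.79104907e-04
  1.28330996e+00  1.80706113e+00]
```

View pics/w2.png

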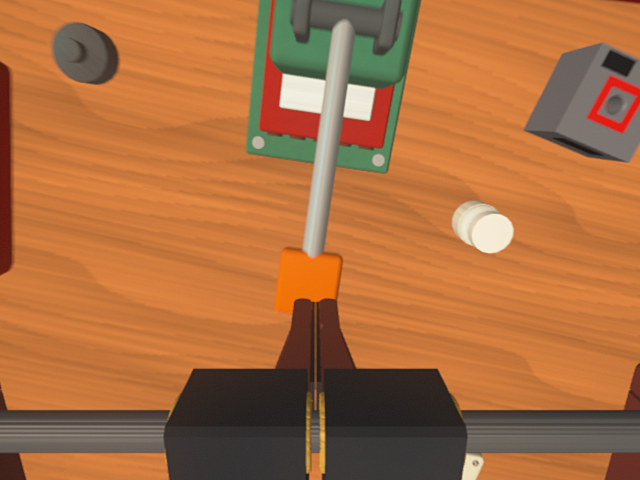

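The fingertips at (316,305) are just above the paddle at (309,280) and centred on it. Pressing down.

Emit:
{"method": "step_arm", "body": {
  "targets": [
    [[0,0,-0.3,0,0,0,0],[0,0,-0.3,0,0,0,0],[0,0,-0.3,0,0,0,0],[0,0,-0.3,0,0,0,0],[0,0,-0.3,0,0,0,0]]
  ]
}}

```text
t: 4.0
ee_pos: [445.6, 237.1, 459.0]
orientation: [3.121, 0.358, -0.0]
ft_force: [-2.1, -2.0, 5.0]
width: 0.0
grasp_force: 2.1
```

Emit:
{"method": "step_arm", "body": {
  "targets": [
    [[0,0,-0.1,0,0,0,0],[0,0,-0.1,0,0,0,0],[0,0,-0.1,0,0,0,0],[0,0,0,0,0,0,0],[0,0,0,0,0,0,0]]
  ]
}}

```text
t: 4.62
ee_pos: [445.7, 237.4, 444.6]
orientation: [-3.121, -0.358, 0.0]
ft_force: [0.3, -0.0, 0.1]
width: 0.4
grasp_force: 0.0
```

Emit:
{"method": "step_arm", "body": {
  "targets": [
    [[0,0,-0.06,0,0,0,0],[0,0,-0.06,0,0,0,0],[0,0,-0.06,0,0,0,0],[0,0,-0.04,0,0,0,0],[0,0,0,0,0,0,0]]
  ]
}}

```text
t: 5.25
ee_pos: [446.0, 237.4, 434.0]
orientation: [-3.121, -0.359, -0.001]
ft_force: [0.5, 0.4, 5.0]
width: 0.3
grasp_force: 2.8
```

Emit:
{"method": "step_arm", "body": {
  "targets": [
    [[0,0,-0.03,0,0,0,0],[0,0,-0.03,0,0,0,0],[0,0,-0.03,0,0,0,0],[0,0,0,0,0,0,0],[0,0,0,0,0,0,0]]
  ]
}}

```text
t: 5.88
ee_pos: [446.0, 237.4, 433.1]
orientation: [-3.12, -0.359, -0.005]
ft_force: [-9.8, -4.7, 35.5]
width: 0.7
grasp_force: 18.6
```

That is the stop: a firm push with no further travel. Backing off and checking.

Emit:
{"method": "step_arm", "body": {
  "targets": [
    [[0,0,0.2,0,0,0,0],[0,0,0.6,0,0,0,0],[0,0,0.9,0,0,0,0],[0,-0.8,0.5,0,0,0,0.8],[0,-0.9,0,0,0,0,0.8]]
  ]
}}

```text
t: 6.5
ee_pos: [445.8, 151.9, 540.6]
orientation: [-3.12, -0.361, -0.004]
ft_force: [0.3, -0.9, -0.0]
width: 17.2
grasp_force: 0.0
```

Emit:
{"method": "step_arm", "body": {
  "targets": [
    [[0,-0.9,0,0,0,0,0.8],[0,-0.9,0,0,0,0,0.8],[0,-0.9,0,0,0,0,0.8],[0,-0.9,0,0,0,0,0.8],[0,-0.9,0,0,0,0,0.8]]
  ]
}}

```text
t: 7.12
ee_pos: [445.3, -74.0, 538.5]
orientation: [-3.12, -0.359, 0.003]
ft_force: [0.5, 0.3, 0.0]
width: 67.0
grasp_force: 0.0
```

Emit:
{"method": "step_arm", "body": {
  "targets": [
    [[-0.1,-0.9,0,0,0,0,0.8],[-0.1,-0.9,0,0,0,0,0.8],[-0.1,-0.8,0,0,0,0,0.8],[0,0,0,0,0,0,0.8],[0,0,0,0,0,0,0.8]]
  ]
}}

```text
t: 7.75
ee_pos: [430.6, -202.3, 538.5]
orientation: [-3.12, -0.358, 0.002]
ft_force: [0.6, 0.7, -0.2]
width: 70.2
grasp_force: 0.0
```

Run:
```python
from h import *
d=grab('wrist','w3.png'); s=grab('scene','s3.png'); o=readout.get_obs(); print(o['ee_pos'],o['ft_force'],o['qpos'],o['orientation'])
c=cv2.imread('pics/s3.png')[140:310,320:450]; w=cv2.imread('pics/w3.png')
c=cv2.resize(c,(367,480)); w=cv2.resize(w,(427,320)); w=cv2.copyMakeBorder(w,0,160,0,0,cv2.BORDER_CONSTANT)
cv2.imwrite('pics/c3.png',np.hstack([w,c]))
h=cv2.cvtColor(s['pixels'],cv2.COLOR_RGB2HSV)[150:240,330:370]; v,u=np.nonzero(cv2.inRange(h,(5,190,130),(14,255,255))); print('paddle px',u.mean()+330,v.mean()+150)
for z in(313,249):print(proj(s,[446,238,z]))
```

```text
[ 430.82951507 -201.79060032  538.87403073] [-0.35819028  0.23223475 -0.16785761] [-4.63122695e-01  5.49760339e-02  1.79502116e+00  2.94721942e-04
  1.29246222e+00  8.77766478e-01] [-3.12016674e+00 -3.60134396e-01  8.96884577e-04]
paddle px 349.5377358490566 185.88679245283018
[350.5044332  166.05940406]
[349.70629693 185.73778581]
```

View pics/c3.png

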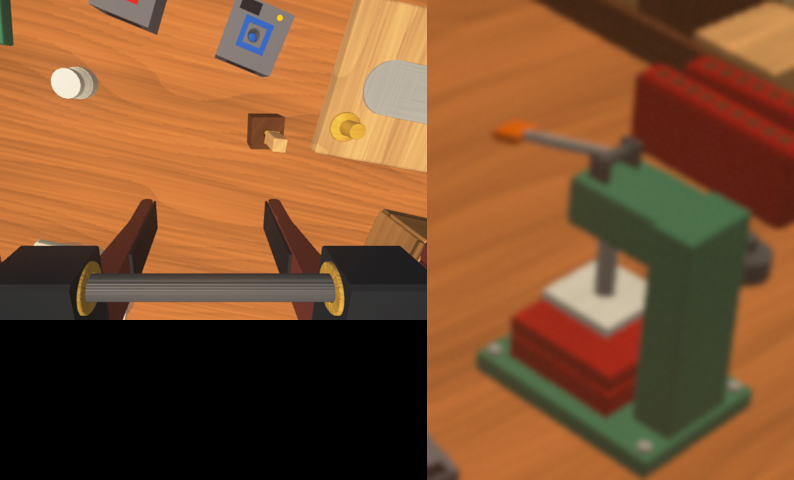

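The right half shows the lever down with the foot raised; the paddle pixel matches the down prediction. In the left half the handle top is at about (415,217) at full size. I'm measuring the handle's position and yaw.

Run:
```python
from h import *
W=load('w3.png')
h=cv2.cvtColor(W['pixels'],cv2.COLOR_RGB2HSV)
x0,y0=385,180
m=cv2.inRange(h[y0:245,x0:450],(12,60,190),(25,160,255)); n,l,s,c=cv2.connectedComponentsWithStats(m);k=s[1:,4].argmax()+1
mm=(l==k).astype(np.uint8); r=cv2.minAreaRect(cv2.findNonZero(mm)); print(s[k],c[k]+[x0,y0],r)
print(onz(W,*(c[k]+[x0,y0]),145))
b=cv2.boxPoints(r)+[x0,y0]; P=np.array([onz(W,*p,145) for p in b])[:,:2]; e=np.diff(np.vstack([P,P[:1]]),axis=0); print(P,np.linalg.norm(e,axis=1),np.degrees(np.arctan2(e[:,1],e[:,0])))
z=cv2.resize(cv2.cvtColor(W['pixels'],cv2.COLOR_RGB2BGR)[y0-15:245,x0-20:450],None,fx=5,fy=5,interpolation=cv2.INTER_NEAREST)
m5=cv2.resize(np.pad(mm*120,((15,0),(20,0))),None,fx=5,fy=5,interpolation=cv2.INTER_NEAREST)
z2=z.copy(); z2[...,0]=np.maximum(z2[...,0],m5*2); cv2.imwrite('pics/c4.png',np.hstack([z,z2])[:600,:800])
```

```text
[ 13  17  34  32 658] [413.91793313 215.15957447] ((27.860912322998047, 35.25279235839844), (36.96067428588867, 24.661691665649414), 22.47943687438965)
[ 450.32615119 -292.08189016  145.        ]
[[ 441.48715777 -272.64937809]
 [ 463.9583781  -275.0268797 ]
 [ 458.49517385 -309.53673977]
 [ 435.68520126 -307.73942852]] [22.5966426  34.93961996 22.88067257 35.56647774] [ -6.03954321 -98.99575547 175.49468899  80.61138534]
```

View pics/c4.png

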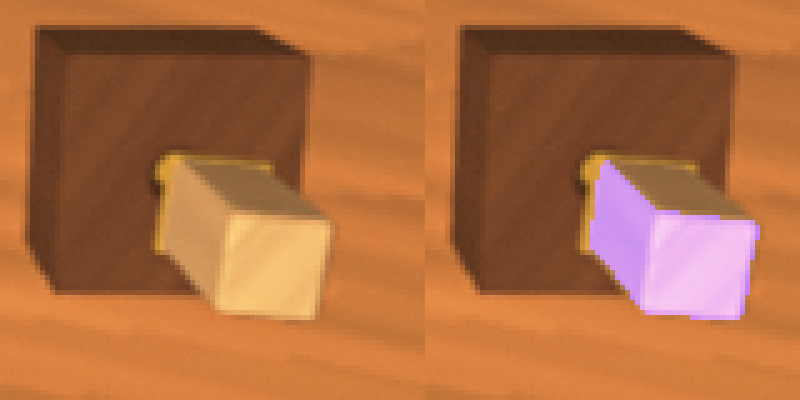

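The crop shows the handle's top face with corners at full-size (411.4,208), (431.2,209.4), (428.6,229) and (408.8,227.4).

Run:
```python
from h import *
W=load('w3.png')
P=np.array([onz(W,u,v,145) for u,v in[(411.4,208),(431.2,209.4),(428.6,229),(408.8,227.4)]])[:,:2]
e=np.roll(P,-1,0)-P; print(P.mean(0),np.linalg.norm(e,axis=1),np.degrees(np.arctan2(e[:,1],e[:,0])))
from scipy.spatial.transform import Rotation as R
M=R.from_rotvec(readout.get_obs()['orientation']).as_matrix(); print(np.degrees(np.arctan2(M[1],M[0])))
```

```text
[ 448.55180668 -298.53157955] [18.4033261  18.68545617 18.70856851 18.46895297] [ -80.97481262 -169.42090993   98.37976287    9.65386206]
[ 13.16807371 -76.83194777 135.36015395]
```

Emit:
{"method": "step_arm", "body": {
  "targets": [
    [[0.09,-0.48,-0.7,0,0,-0.2,0.8],[0.09,-0.48,-0.7,0,0,-0.2,0.8],[0.09,-0.48,-0.7,0,0,-0.2,0.8],[0.09,-0.48,-0.7,0,0,-0.2,0.8],[0,0,-0.6,0,0,0,0.8]]
  ]
}}

```text
t: 8.48
ee_pos: [449.4, -298.8, 367.9]
orientation: [-3.13, -0.272, 0.0]
ft_force: [-0.2, -0.4, 0.8]
width: 70.3
grasp_force: 0.0
```

Emit:
{"method": "step_arm", "body": {
  "targets": [
    [[0,0,-0.36,0,0,0,0.8],[0,0,0,0,0,0,0.8],[0,0,0,0,0,0,0.8],[0,0,0,0,0,0,0.8],[0,0,0,0,0,0,0.8]]
  ]
}}

```text
t: 9.1
ee_pos: [449.0, -298.7, 352.0]
orientation: [3.129, 0.272, 0.002]
ft_force: [0.8, -0.2, -1.1]
width: 70.0
grasp_force: 0.0
```

Run:
```python
from h import *
d=grab('wrist','w5.png'); o=readout.get_obs(); print(o['ee_pos'],o['orientation'])
```

```text
[ 448.88441858 -298.69827187  351.8325232 ] [3.12909281e+00 2.71393917e-01 1.40969507e-03]
```

View pics/w5.png

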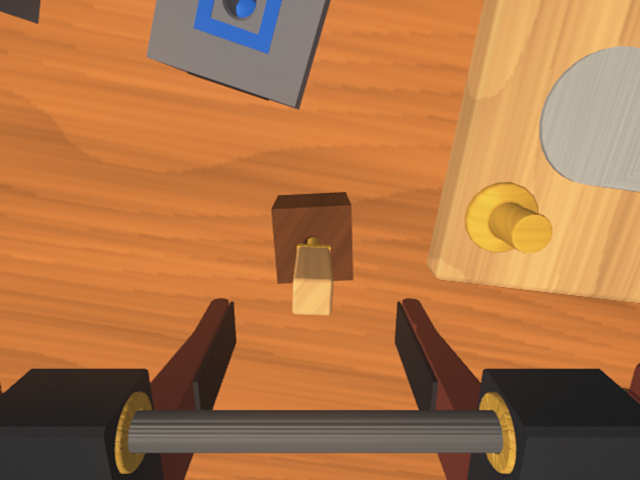

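The handle top, at (312,298), is between the fingers (midpoint 315) and square to them. Going down and gripping.

Emit:
{"method": "step_arm", "body": {
  "targets": [
    [[0,0.02,-0.4,0,0,0,0.8],[0,0,-0.4,0,0,0,0.8],[0,0,-0.4,0,0,0,0.8],[0,0,-0.18,0,0,0,0.8],[0,0,0,0,0,0,0.5]]
  ]
}}

```text
t: 9.78
ee_pos: [448.7, -297.7, 282.0]
orientation: [-3.129, -0.271, 0.001]
ft_force: [-0.7, 0.2, -0.5]
width: 63.6
grasp_force: 0.0
```

Emit:
{"method": "step_arm", "body": {
  "targets": [
    [[0,0,0,0,0,0,0.35],[0,0,0,0,0,0,0.3],[0,0,0,0,0,0,0.25],[0,0,0,0,0,0,0.2],[0,0,0,0,0,0,0]]
  ]
}}

```text
t: 10.4
ee_pos: [448.8, -297.7, 282.3]
orientation: [3.13, 0.271, 0.0]
ft_force: [0.4, 1.1, 2.1]
width: 19.8
grasp_force: 30.0
```

Emit:
{"method": "step_arm", "body": {
  "targets": [
    [[0,0,0,0,0,0,0],[0,0,0,0,0,0,0],[0,0,0.1,0,0,0,0],[0,0,0.2,0,0,0,0],[0,0,0.2,0,0,0,0]]
  ]
}}

```text
t: 11.02
ee_pos: [448.8, -297.7, 307.9]
orientation: [3.13, 0.271, 0.0]
ft_force: [0.4, -0.2, -0.9]
width: 20.1
grasp_force: 30.0
```

Emit:
{"method": "step_arm", "body": {
  "targets": [
    [[0,0,0.5,0,0,0,0],[0,0,0.5,0,0,0,0],[0,0,0.5,0,0,0,0],[0.2,0.4,0,0,0,0,0],[0.4,0.6,0,0,0,0,0]]
  ]
}}

```text
t: 11.65
ee_pos: [478.7, -247.7, 383.4]
orientation: [3.129, 0.268, 0.002]
ft_force: [-0.0, 0.2, -1.1]
width: 20.0
grasp_force: 30.0
```

Emit:
{"method": "step_arm", "body": {
  "targets": [
    [[0.5,0.8,0,0,0,0,0],[0.5,0.8,0,0,0,0,0],[0.5,0.8,0,0,0,0,0],[0.4,0.8,0,0,0,0,0],[0,0,0,0,0,0,0]]
  ]
}}

```text
t: 12.28
ee_pos: [574.7, -85.3, 382.8]
orientation: [-3.129, -0.277, -0.002]
ft_force: [0.1, 0.5, -0.2]
width: 20.0
grasp_force: 30.0
```

Run:
```python
from h import *
d=grab('wrist','w6.png'); grab('scene','s6.png'); o=readout.get_obs(); print(o['ee_pos'],o['orientation'],o['width'],o['grasp_force'])
c=cv2.imread('pics/s6.png')[200:350,240:390]; w=cv2.imread('pics/w6.png')
cv2.imwrite('pics/c6.png',np.hstack([cv2.resize(w,(480,360)),cv2.resize(c,(320,320))[:,:,:] if 0 else cv2.resize(c,(320,360))]))
```

```text
[573.63818294 -87.46180397 382.54748639] [3.12940083e+00 2.73223103e-01 2.81282590e-05] 20.12841900208409 29.999772012233734
```

View pics/c6.png

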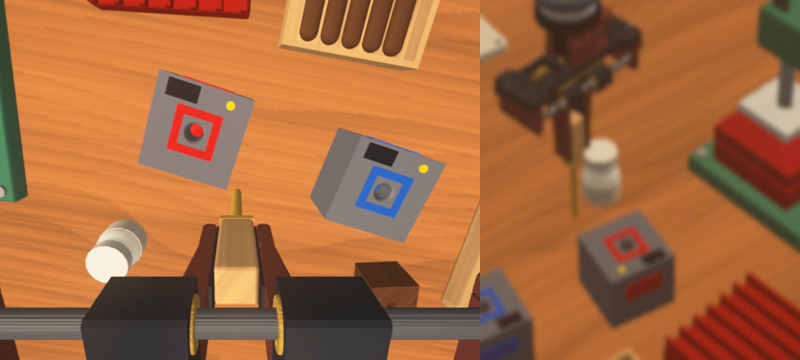

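The poker is held with its tip at about (316,253) full size, and the red pod hole is at about (259,175). I'm comparing the tip with its nominal position.

Run:
```python
from h import *
W=load('w6.png');S=load('s6.png'); p=np.array([573.64,-87.46,382.55])
for z in(110.5,185):
  print('pred',z,proj(W,[p[0],p[1],z]),proj(S,[p[0],p[1],z]))
h=cv2.cvtColor(W['pixels'],cv2.COLOR_RGB2HSV)
m=cv2.inRange(h,(0,190,150),(4,255,255)); m[:, :215]=0;m[:,305:]=0;m[:125]=0;m[220:]=0
r=cv2.minAreaRect(cv2.findNonZero(m)); print('red',r,onz(W,*r[0],70))
q=cv2.boxPoints(r)
m=cv2.inRange(h,(18,110,60),(30,255,255)); m[:, :290]=0;m[:,345:]=0;m[:235]=0;m[284:]=0
for v in range(246,284,4):
  u=np.nonzero(m[v])[0]; print(v,(u.min(),u.max()) if len(u) else None)
hs=cv2.cvtColor(S['pixels'],cv2.COLOR_RGB2HSV)
print(hs[262:296:3,272:284,0])
v=S['pixels'][284:294,270:286]; cv2.imwrite('pics/c7.png',np.hstack([cv2.resize(cv2.imread('pics/w6.png')[230:300,280:350],(400,400),interpolation=0),cv2.resize(cv2.imread('pics/s6.png')[235:305,245:315],(400,400),interpolation=0)]))
```

```text
pred 110.5 [316.73415614 258.20266625] [283.77434974 290.04027998]
pred 185 [317.46914817 308.36941122] [282.8778735 267.7518665]
red ((258.4541320800781, 175.9862518310547), (63.120758056640625, 61.971370697021484), 16.699243545532227) [613.25137632 -38.71712103  70.        ]
246 None
250 None
254 (np.int64(310), np.int64(319))
258 (np.int64(310), np.int64(320))
262 (np.int64(310), np.int64(320))
266 (np.int64(309), np.int64(320))
270 (np.int64(309), np.int64(320))
274 (np.int64(309), np.int64(321))
278 (np.int64(309), np.int64(321))
282 (np.int64(309), np.int64(321))
[[13 12 12 11  9  9  9  9  8  9 11 13]
 [12 13 13 13 12 13 13 12 10  8 10 14]
 [12 13 13 13 12 13 13 13 14 15 15 16]
 [13 13 13 12 13 13 12 13 13 13 14 16]
 [13 12 13 13 13 13 13 12 13 13 14 15]
 [13 12 13 12 13 12 12 13 13 13 14 15]
 [12 13 13 13 13 12 13 13 13 13 14 16]
 [12 12 13 13 13 13 13 12 12 13 13 15]
 [12 12 12 12 13 12 12 12 12 13 13 14]
 [12 13 13 13 12 12 12 12 13 13 13 14]
 [12 12 12 13 13 13 13 13 13 12 12 13]
 [12 13 13 13 12 12 12 12 13 12 13 13]]
```

View pics/c7.png

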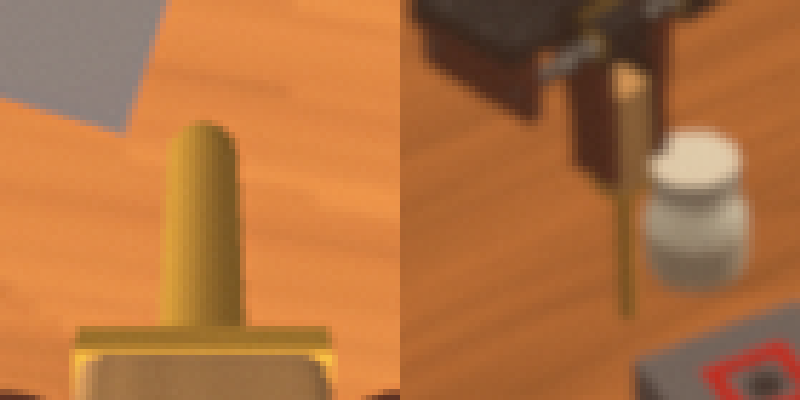

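The rod tip is at about (315,256) against a predicted (317,258), roughly 1 mm off nominal in x and y. Moving over the hole.

Emit:
{"method": "step_arm", "body": {
  "targets": [
    [[0.38,0.47,0,0,0,0,0],[0.38,0.47,0,0,0,0,0],[0,0,-0.2,0,0,0,0],[0,0,-0.2,0,0,0,0],[0,0,-0.1,0,0,0,0]]
  ]
}}

```text
t: 13.0
ee_pos: [610.8, -41.8, 356.0]
orientation: [-3.13, -0.269, 0.003]
ft_force: [-0.5, -0.4, -1.1]
width: 19.8
grasp_force: 30.0
```

Emit:
{"method": "step_arm", "body": {
  "targets": [
    [[0,0,0,0,0,0,0],[0,0,0,0,0,0,0],[0,0,0,0,0,0,0],[0,0,0,0,0,0,0],[0,0,0,0,0,0,0]]
  ]
}}

```text
t: 13.62
ee_pos: [611.8, -40.6, 357.3]
orientation: [3.13, 0.272, 0.0]
ft_force: [-0.4, -0.1, -0.1]
width: 19.8
grasp_force: 30.0
```

Run:
```python
from h import *
d=grab('wrist','w8.png'); grab('scene','s8.png'); o=readout.get_obs(); print(o['ee_pos'],o['ft_force'])
W=load('w8.png');S=load('s8.png')
for q in([613.3,-39,70],[613.3,-39,o['ee_pos'][2]-272]): print(proj(W,q),proj(S,q))
cv2.imwrite('pics/c8.png',np.hstack([cv2.resize(cv2.imread('pics/w8.png')[210:310,270:370],(400,400),interpolation=0),cv2.resize(cv2.imread('pics/s8.png')[260:330,275:345],(400,400),interpolation=0)]))
```

```text
[611.78055536 -40.65134959 357.26471214] [-0.48116364 -0.03519379 -1.7698235 ]
[311.84268973 246.30579218] [307.77352786 302.18449521]
[311.68551317 253.25263441] [307.73480767 297.85517414]
```

View pics/c8.png

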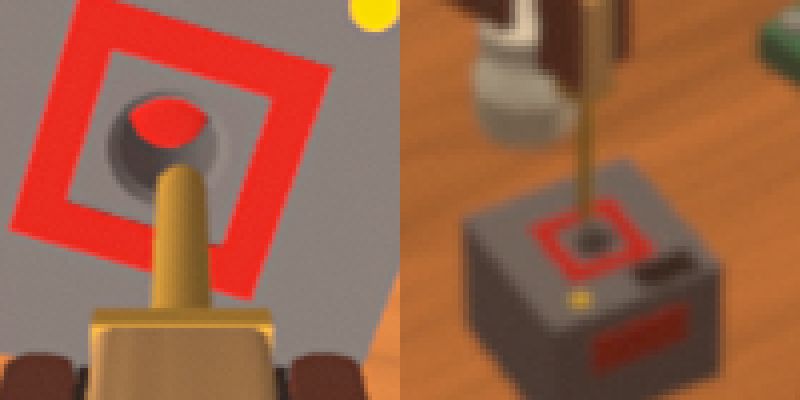

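The hole is at (165,148) in the crop and the tip end at about (181,190). Allowing for height, the tip is 2.8 mm right and 2.3 mm short; the scene view agrees. Correcting and going in.

Emit:
{"method": "step_arm", "body": {
  "targets": [
    [[0.036,0.063,0,0,0,0,0],[0,0,0,0,0,0,0],[0,0,-0.1,0,0,0,0],[0,0,-0.1,0,0,0,0],[0,0,-0.1,0,0,0,0]]
  ]
}}

```text
t: 14.35
ee_pos: [613.5, -37.6, 341.6]
orientation: [-3.13, -0.271, 0.001]
ft_force: [0.3, 0.5, -0.2]
width: 19.9
grasp_force: 30.0
```

Emit:
{"method": "step_arm", "body": {
  "targets": [
    [[0,0,-0.1,0,0,0,0],[0,0,-0.1,0,0,0,0],[0,0,-0.1,0,0,0,0],[0,0,0,0,0,0,0],[0,0,0,0,0,0,0]]
  ]
}}

```text
t: 14.98
ee_pos: [613.7, -37.6, 327.3]
orientation: [3.13, 0.271, 0.0]
ft_force: [0.8, 0.2, -0.6]
width: 20.0
grasp_force: 30.0
```

Emit:
{"method": "step_arm", "body": {
  "targets": [
    [[0,0,-0.06,0,0,0,0],[0,0,-0.06,0,0,0,0],[0,0,-0.04,0,0,0,0],[0,0,0,0,0,0,0],[0,0,0,0,0,0,0]]
  ]
}}

```text
t: 15.6
ee_pos: [613.6, -37.5, 319.3]
orientation: [-3.13, -0.271, 0.0]
ft_force: [-1.3, -0.5, 1.0]
width: 19.9
grasp_force: 30.0
```

Emit:
{"method": "step_arm", "body": {
  "targets": [
    [[0,0,-0.04,0,0,0,0],[0,0,-0.04,0,0,0,0],[0,0,-0.02,0,0,0,0],[0,0,0,0,0,0,0],[0,0,0,0,0,0,0]]
  ]
}}

```text
t: 16.23
ee_pos: [613.6, -37.5, 314.3]
orientation: [3.13, 0.271, 0.0]
ft_force: [-0.8, -0.8, 3.9]
width: 19.8
grasp_force: 30.0
```

Emit:
{"method": "step_arm", "body": {
  "targets": [
    [[0,0,-0.02,0,0,0,0],[0,0,-0.02,0,0,0,0],[0,0,0,0,0,0,0],[0,0,0,0,0,0,0],[0,0,0,0,0,0,0]]
  ]
}}

```text
t: 16.85
ee_pos: [613.9, -37.5, 313.9]
orientation: [3.13, 0.271, 0.002]
ft_force: [-5.3, 0.3, 16.0]
width: 19.8
grasp_force: 30.0
```

Emit:
{"method": "step_arm", "body": {
  "targets": [
    [[0,0,0,0,0,0,0],[0,0,0,0,0,0,0],[0,0,0,0,0,0,0],[0,0,0,0,0,0,0],[0,0,0,0,0,0,0]]
  ]
}}

```text
t: 17.48
ee_pos: [613.9, -37.5, 313.9]
orientation: [3.13, 0.271, 0.002]
ft_force: [-5.0, 0.4, 14.7]
width: 19.8
grasp_force: 30.0
```

Steady at about 15 N against the stop. Handing in.

```bash
python3 -c "
from workcell import ctrl
print(ctrl.close_job())"
```

```text
the job is handed in; nothing more can be done
None
```

The job is handed in at about 17.5 s: the lift lever is fully down with the foot up, and the poker, still gripped, is holding the red reset button against its stop at about 15 N; the blue button and the other bench items were not touched.

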